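# Refit the heat controller's knob on its keyed spindle

## Task

The black knob has come off the grey vivarium heat controller. Pick it up from the stack of coasters, press it gently on to the brass spindle and turn it slowly clockwise (seen from above) until it drops over the key, push it fully home without forcing it against the stop, then turn it anticlockwise until its white pointer faces the orange dot, and let go. Leave everything else where it stands.

Things in the scene. Friction and masses are not known exactly. Their poses are not given: they have to be found in the camera images.
- knob: Loose black knob, 44 mm long (x), 34 mm wide (y, between two flat sides), 40 mm high, about 60 g. Origin: centre of its underside, on the bore's axis; z up. A white pointer line runs along +x on its top and down its +x end. Grip it across the flats, fingertips about 10 mm above its underside. Starts upright on the coasters, at any yaw.
- bore_roof (a point): Point on the knob's axis at the roof of its bore, 22 mm above its underside; same axes as the knob. The bore opens downward, eight-sided, 14 mm across, with one keyway 6.6 mm wide that runs out to 14 mm from the axis on the +x (pointer) side, as deep as the bore.
- unit: Grey box, the heat controller, 160 x 160 x 55 mm, fixed. Origin: centre of its underside; top face at z = 55 mm; the brass spindle stands upright at the centre of the top face, on a white dial.
- spindle (a point): Point on the spindle's axis, level with the unit's top face while the spindle is up; z up, x as the unit's. It sinks with the spindle but does not turn with it. The spindle is 12 mm thick. Sprung: it can be pushed down 7 mm (3.6 N to start, 7.8 N at 7 mm, then solid) and springs back up. With the knob fully home its underside is 2 mm above this point.
- spindle_tip (a point): Tip of the spindle, on its axis, 24 mm above spindle; sinks with the spindle, does not turn with it. The last 5 mm taper from 12 to 7 mm across, which helps the bore to find it.
- key_top (a point): Point on the spindle's axis level with the top of its key, 14 mm above spindle; does not turn with it. The key is a round-topped fin 5 mm wide running out to 13 mm from the axis. A misaligned knob rests on it, underside at this height. When the keyway meets the key (about 4 degrees of play each way) the spindle springs up into the knob and the push fades.
- stop (a point): Centre of the dial on the fixed top face, axes as the unit's. The spindle turns lightly, stays where left, and starts against a hard clockwise (from above) stop; it can go 109 degrees anticlockwise from there. At the stop the key points within 23 degrees either side of the unit's +x; exactly where is not measured. A misaligned knob turned anticlockwise drags the spindle along.
- dot: Orange dot, 10 mm across, on the dial 38 mm from the spindle axis. Origin: on the spindle axis at the unit's top face; +x points from the axis to the dot, 0.9 rad (52 degrees) anticlockwise from the unit's +x. With the pointer at the dot the knob's +x lies along this +x.
- coasters: Neat stack of four round wooden coasters, 96 mm across, 36 mm high; origin at centre of underside. Loose; bystander.
- rock: Pumice-grey resin hide rock, a dome about 115 mm across, 50 mm high; origin at centre of underside. Loose; bystander.
- tub: Blue storage tub with clip-on lid, 172 x 252 x 117 mm; origin at centre of underside. Loose; bystander.
- ladle: Stainless ladle lying on the table; origin under the bowl (84 mm across), the handle runs 290 mm along its +x. Up to 45 mm high. Loose; bystander.
- funnel: Matte black funnel standing mouth down, 104 mm across, 115 mm high; origin at centre of underside. Loose; bystander.
- jar: Closed jar, 66 mm across, 85 mm high; origin at centre of underside. Loose; bystander.
- bottle: Closed bottle, 60 mm across, 170 mm high; origin at centre of underside. Loose; bystander.

How it is judged:
By the outcome, as a careful person would: the job done as asked, in the order asked, and still so for the second after the job is handed in, with the robot touching nothing.
It also fails if it takes over 64 s, if anything falls off the work surface, if the arm or the gripper's body presses on something with over 40 N, if the wrist force passes 120 N, or if a joint passes its speed limit or range.

## Robot

A 7-joint arm with a two-finger parallel gripper is mounted at the origin on the work surface. World frame = base frame: x ahead of the robot, y to its left, z up, the work surface at z = 0. Lengths are in m, angles in rad, forces in N, time in s.
With the tool pointing down it reaches from about 0.425 to 0.925 m from the base axis. Payload 6.8 kg.
Tool frame: the origin (TCP) lies at the very end of the fingers, on their centre line; the grasp point (between the pads) lies 19 mm behind it; z points along the fingers, y is the line along which they close (so a half turn about z gives the same grasp; the last joint's range is limited). The gripper opens to 85 mm and grips with 20 to 120 N. Pads are 22 mm wide; open, the fingers measure 114 mm over their backs; the gripper's body (76 mm by 85 mm) begins 54 mm behind the grasp point. The pads swing forward as they close: fully open they stand 13 mm farther back than shut.
Start: joints at [1.185, 0.477, 0.022, 1.555, -0.011, 1.109, -0.083], TCP at [0.185, -0.649, 0.231] pointing down, gripper open.
Joint ranges: [-2.96, 2.96], [-0.34, 2.1], [-1.41, 1.46], [0.24, 2.44], [-1.37, 4.51], [0.17, 1.92], [-2.96, 2.96]. Speed limits (rad/s): [2.39, 2.39, 3.14, 3.14, 3.14, 3.14, 3.14].

## Interface

Orientations are given as a rotation vector (axis times angle).
In Python, from bench import get_obs, viewer, r gives the robot as it stands. The module is installed in compiled form; this text tells all that it offers.
- The arm moves only by the tool play_rows, never from a script. Its argument "commands" is a list that holds one entry, the list of rows, each a list of 5 numbers: the gripper's target within -1 to 1 (shut at 1, half-way at 0, fully open at -1), then the shift along the tool's x, y, z scaled (see below), then the turn about the tool's z scaled (see below). A call has 1 to 12 rows; each row is the pose to reach, as a shift and turn from the pose commanded when the call began, along the tool's axes at that moment; what a row does not reach only later rows make up. The controller multiplies each number of a shift by 0.2 m and each number of a turn by pi/2 rad. A row lasts 1/12 s, in which the tool goes at most 41.7 mm and 7.16 degrees, less where a joint would pass 70% of its speed; a pose out of reach is approached as far as the arm can. A call with a number of a shift or a turn outside -1 to 1 is refused whole. A call with a gripper value outside its range is refused whole. The fingers move at their own pace and stop on an object; "grip_force" is the grip in N (left out, the last holds). Time passes only in rows, so rows that repeat a pose let the fingers close. It gives the time, the measured TCP pose, the force, the opening and the grip force at its end, in the units of the state.
- get_obs(): the state, without advancing time (a new reading comes with each control period).
- viewer.grab_frame(name): name is "side" or "top"; returns a dict with "pixels" (420x560x3 uint8, red, green, blue), "fovy" (degrees; the focal length in pixels is half the picture's height over the tangent of half this angle, whatever the lens; pixels are square), "cx", "cy" (the principal point, pixels), "world_to_cam" (4x4, takes a point from world to camera coordinates). Camera axes: x right, y up, looking along -z (the intrinsics and any distortion apply to the point x, -y, -z); pixel columns grow to the right and rows downward; lengths in m; the calibration is good to about 2 mm. A picture is of the moment at which its call begins. There is no depth.
- r.hand_in(): hands the job in; it is judged then, once.
Trained networks look in a picture, given as the dict that the camera call returned (one of the last four; its "shot" number tells which), for a name from the list of things; names that differ only in an ending like _2 or _b are one class to them, and where a whole thing is asked for, a point or a joint stands for the part that bears it (a point fixed in the world has none). Each returns a list of dicts, best first, with "score" (0 to 1); they miss things now and then, are a little off and sometimes report something else, mostly with a low value. They report only what shows in the picture. A call takes as long as a camera call.
- viewer.trace(picture, thing): "pixels" (420x560 bool, what is visible of it) and "rect" ([left, top, right, bottom] in pixels, round what is visible of it).
The state is a dict: "clock": time; "joints": joint angles; "qvel": joint speeds; "tau": joint torques, N m; "tcp_pos": TCP position; "orientation": TCP orientation; "contact_force": force on the tool from outside, world axes, zero at the start; "moment": the same for the moment, N m; "grip_width": finger opening in m; "gripper_force": force on a finger pad.
Only numpy, scipy, OpenCV 4.12 (cv2) and the standard library are available. Lean on these libraries where they do the work, as an engineer would, in place of code of your own. Each camera call takes 0.05 s, during which the arm holds its last target. There are 200 camera calls.

## Working session

There is one attempt and no reset: what is moved stays moved. The work goes in short steps, Python scripts to look and compute and a tool call to move; the robot and the scene stay as the last step left them, time stands still between calls to the robot, and variables do not carry over. Pictures are saved under pics/ and viewed, at most 10 in all, crops included, and the job is handed in when it is done.

Besides the shell and the picture viewer there is one more tool, called after "Call:" as name(argument=value, ...) on one line, values as JSON. play_rows: Moves the arm, as the interface text tells. Shifts and turns lie within -1 to 1; 1 stands for 0.2 m of shift or pi/2 rad of turn. Its arguments: {"type":"object","properties":{"commands":{"type":"array","items":{"type":"array","items":{"type":"array","items":{"type":"number","minimum":-1,"maximum":1}}}},"grip_force":{"type":"number"}},"required":["commands"]}

```bash
mkdir -p pics; ls; python3 - <<'E'
from bench import get_obs, viewer, r
import cv2, numpy as np
o=get_obs(); print({k:np.round(v,3) for k,v in o.items()})
ims=[]
for n in("side","top"):
    p=viewer.grab_frame(n)
    print(n,p["fovy"],p["cx"],p["cy"],[k for k in p if k!="pixels"]);print(np.round(p["world_to_cam"],4))
    print({k:p[k] for k in p if 'dist' in k})
    cv2.imwrite(f"pics/{n}0.png",p["pixels"][:,:,::-1])
    for t in("knob","unit","coasters","spindle","dot"):
        for d in viewer.trace(p,t)[:2]:
            m=d["pixels"]; ys,xs=np.nonzero(m); print(t,round(d["score"],2),d["rect"],xs.mean().round(1),ys.mean().round(1),m.sum())
E
```

```text
pics
{'clock': np.float64(0.0), 'joints': array([ 1.185,  0.478,  0.022,  1.556, -0.012,  1.109, -0.083]), 'qvel': array([-0.   ,  0.   , -0.001, -0.001, -0.001,  0.001,  0.   ]), 'tau': array([-0.0000e+00, -5.9646e+01,  1.6080e+00, -2.8120e+01,  1.2000e-02,
        9.0000e-03, -0.0000e+00]), 'tcp_pos': array([ 0.185, -0.649,  0.23 ]), 'orientation': array([-3.11e+00, -4.35e-01,  1.00e-03]), 'contact_force': array([0.458, 0.261, 0.765]), 'moment': array([ 0.065,  0.041, -0.043]), 'gripper_force': np.float64(0.0), 'grip_width': np.float64(0.085)}
side 54.49504851008076 279.9024325947157 205.8867424379573 ['fovy', 'cx', 'cy', 'world_to_cam', 'shot']
[[-0.9992 -0.0373 -0.0141  0.573 ]
 [ 0.0147 -0.6744  0.7382 -0.0983]
 [-0.037   0.7374  0.6744 -1.2452]
 [ 0.      0.      0.      1.    ]]
{}
knob 0.7 [298.4, 242.1, 317.7, 264.7] 309.0 251.2 323
unit 0.66 [281.3, 175.0, 335.0, 220.3] 306.2 197.0 2137
coasters 0.6 [294.4, 246.6, 324.5, 277.3] 309.6 265.7 687
top 56.346470014960516 284.9856663886858 208.51766767530344 ['fovy', 'cx', 'cy', 'world_to_cam', 'shot']
[[-0.0049 -0.9999  0.0097 -0.0192]
 [ 0.9929 -0.0037  0.1187 -0.5905]
 [-0.1187  0.0102  0.9929 -1.1276]
 [ 0.      0.      0.      1.    ]]
{}
knob 0.65 [226.0, 234.1, 247.4, 252.3] 237.5 243.8 226
unit 0.88 [294.9, 212.0, 361.2, 272.0] 328.3 242.2 3088
coasters 0.97 [218.6, 231.4, 253.1, 258.3] 234.4 246.6 597
coasters 0.19 [230.1, 240.3, 247.6, 251.2] 237.4 244.1 190
spindle 0.25 [231.0, 237.3, 245.5, 251.5] 237.5 244.3 170
```

View pics/side0.png

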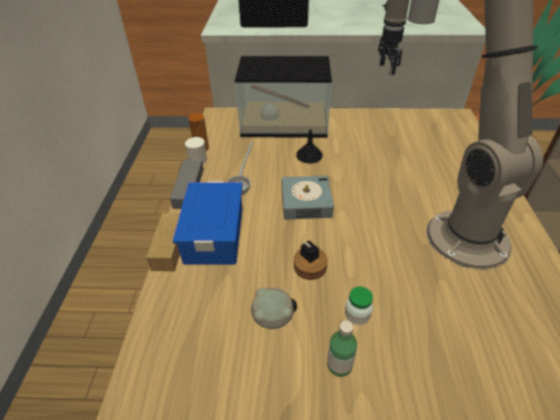

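View pics/top0.png

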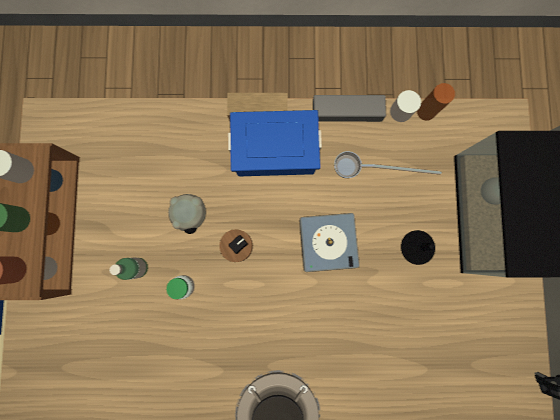

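```bash
cat > h.py <<'E'
from bench import get_obs, viewer, r
import cv2, numpy as np
def grab(n,k=1):
    ps=[viewer.grab_frame(n) for _ in range(k)]
    p=ps[-1]; p["avg"]=np.mean([q["pixels"].astype(float) for q in ps],0); return p
def K(p):
    f=p["pixels"].shape[0]/2/np.tan(np.radians(p["fovy"])/2)
    return np.array([[f,0,p["cx"]],[0,f,p["cy"]],[0,0,1]])
def proj(p,X):
    X=np.atleast_2d(X); c=X@p["world_to_cam"][:3,:3].T+p["world_to_cam"][:3,3]
    c=c*[1,-1,-1]; q=c@K(p).T; return q[:,:2]/q[:,2:]
def ray(p,uv):
    d=np.linalg.inv(K(p))@[uv[0],uv[1],1]; d=d*[1,-1,-1]
    R,t=p["world_to_cam"][:3,:3],p["world_to_cam"][:3,3]
    return -R.T@t, R.T@d
def atz(p,uv,z):
    o,d=ray(p,uv); return o+d*(z-o[2])/d[2]
def tri(p1,u1,p2,u2):
    o1,d1=ray(p1,u1);o2,d2=ray(p2,u2)
    s=np.linalg.lstsq(np.c_[d1,-d2],o2-o1,rcond=None)[0]
    a=o1+d1*s[0];b=o2+d2*s[1]; return (a+b)/2,np.linalg.norm(a-b)
def crop(p,c,w,h,s):
    x0,y0=int(c[0]-w/2),int(c[1]-h/2)
    im=p["avg"][y0:y0+h,x0:x0+w,::-1]
    return cv2.resize(im.clip(0,255).astype(np.uint8),None,fx=s,fy=s,interpolation=cv2.INTER_CUBIC),(x0,y0)
E
python3 - <<'E'
from h import *
T=grab("top",3);S=grab("side",3)
rows=[]
for p,cs in((T,[(237,243),(329,242)]),(S,[(309,256),(306,192)])):
    r_=[]
    for c in cs:
        im,o=crop(p,c,50,37,8); print(o); r_.append(im)
    rows.append(np.hstack(r_))
cv2.imwrite("pics/crops.png",np.vstack(rows))
for p,c in((T,(329,242)),(S,(306,192))):
    im=p["avg"]; m=((im.min(2)>150)).astype(np.uint8); w=np.zeros_like(m); w[c[1]-25:c[1]+25,c[0]-28:c[0]+28]=1
    m*=w
    cs,_=cv2.findContours(m,cv2.RETR_EXTERNAL,cv2.CHAIN_APPROX_NONE); k=cv2.convexHull(max(cs,key=cv2.contourArea))
    e=cv2.fitEllipse(k); print("dial",e, atz(p,e[0],.055))
E
```

```text
(212, 224)
(304, 223)
(284, 237)
(281, 173)
dial ((329.1525573730469, 241.83599853515625), (34.64122009277344, 35.261451721191406), 110.3160171508789) [ 0.49060231 -0.14871498  0.055     ]
dial ((306.4344177246094, 190.24575805664062), (19.4458065032959, 29.30756950378418), 91.16722869873047) [ 0.49124324 -0.15082517  0.055     ]
```

View pics/crops.png

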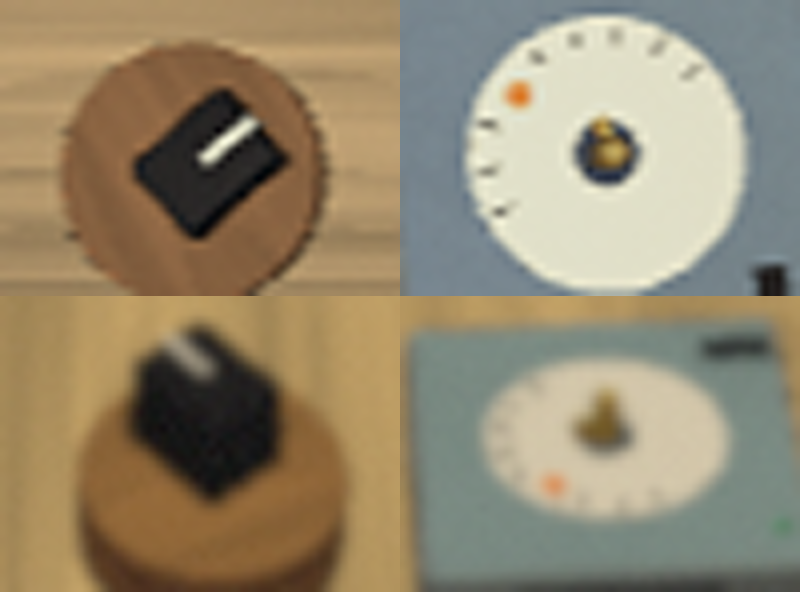

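```bash
cat >> h.py <<'E'
from scipy.optimize import minimize
C=np.array([[x,y,z] for x in(-.022,.022) for y in(-.017,.017) for z in(0,.04)])
def dark(p,c,w=40,thr=75):
    im=cv2.GaussianBlur(p["avg"],(0,0),.5); im=cv2.resize(im,None,fx=4,fy=4,interpolation=cv2.INTER_CUBIC)
    m=np.zeros(im.shape[:2],np.uint8); x,y=[int(4*v) for v in c]
    # knob is dark; pointer is white/grey: close it
    k=(im[y-2*w:y+2*w,x-2*w:x+2*w].max(2)<thr).astype(np.uint8)
    n,l,st,_=cv2.connectedComponentsWithStats(k); i=1+np.argmax(st[1:,4]); k=(l==i).astype(np.uint8)
    cs,_=cv2.findContours(k,cv2.RETR_EXTERNAL,cv2.CHAIN_APPROX_NONE)
    k[:]=0; cv2.fillPoly(k,[cv2.convexHull(np.vstack(cs))],1)
    m[y-2*w:y+2*w,x-2*w:x+2*w]=k; return m
def boxpts(v):
    c,s=np.cos(v[3]),np.sin(v[3]); return C@np.array([[c,s,0],[-s,c,0],[0,0,1]])+v[:3]
def fit(ps,ms,v0,free):
    free=list(free)
    def cost(u):
        v=np.array(v0,float); v[free]+=np.array(u)*np.array([.001,.001,.001,.03])[free]; t=0
        for p,m in zip(ps,ms):
            q=np.zeros_like(m); h=cv2.convexHull((proj(p,boxpts(v))*4+1.5).astype(np.float32))
            cv2.fillPoly(q,[np.round(h*16).astype(np.int32)],1,shift=4); t+=1-(q&m).sum()/(q|m).sum()
        return t
    n=len(free); s0=np.vstack([np.zeros(n),4*np.eye(n)])
    o=minimize(cost,np.zeros(n),method="Nelder-Mead",options=dict(initial_simplex=s0,maxiter=300,xatol=.02,fatol=1e-4))
    v=np.array(v0,float); v[free]+=o.x*np.array([.001,.001,.001,.03])[free]; return v,o.fun
E
python3 - <<'E'
from h import *
T=grab("top",3);S=grab("side",3)
mT,mS=dark(T,(237,243)),dark(S,(310,251))
v0=[*atz(T,(237.5,243),.056)[:2],.036,-.87]; print(v0)
for n,a in(("top",([T],[mT],v0,(0,1,3))),("side",([S],[mS],v0,(0,1,3))),("both",([T,S],[mT,mS],v0,(0,1,2,3)))):
    v,f=fit(*a); print(n,v.round(4),round(f,3))
# pointer (white) direction in top at z=.076
im=cv2.resize(T["avg"],None,fx=4,fy=4,interpolation=cv2.INTER_CUBIC); k=(im.min(2)>120)&(cv2.erode(mT,np.ones((3,3)))>0)
ys,xs=np.nonzero(k); w=np.array([atz(T,((x-1.5)/4,(y-1.5)/4),.076)[:2] for x,y in zip(xs,ys)])
d=np.linalg.svd(w-w.mean(0))[2][0]; print("pointer",w.mean(0).round(4),d,np.arctan2(d[1],d[0]))
print("knob yaw from centre to pointer",np.arctan2(*(w.mean(0)-v[:2])[::-1]))
# dial height, dot
t,e=tri(T,(329.15,241.84),S,(306.43,190.25)); print("dial",t.round(4),e)
for p,c in((T,(329,242)),(S,(306,192))):
    im=p["avg"][c[1]-18:c[1]+18,c[0]-20:c[0]+20]; m=(im[:,:,0]-im[:,:,2]>110)&(im[:,:,0]>200)
    ys,xs=np.nonzero(m); u=(xs.mean()+c[0]-20,ys.mean()+c[1]-18); ctr=(329.15,241.84) if p is T else (306.43,190.25)
    a=atz(p,u,.055)-atz(p,ctr,.055); print("dot",u,len(xs),np.hypot(*a[:2]),np.arctan2(a[1],a[0]))
E
```

```text
[np.float64(0.4884329783854896), np.float64(0.11562390816752033), 0.036, -0.87]
top [ 0.4855  0.1144  0.036  -0.8382] 0.033
side [ 0.4868  0.1141  0.036  -0.9896] 0.172
both [ 0.4857  0.1142  0.0376 -0.8365] 0.222
pointer [0.4932 0.1064] [-0.62670476  0.77925679] 2.2481136083332656
knob yaw from centre to pointer -0.8053095458352771
dial [ 0.4909 -0.1485  0.0569] 0.0008145487380911664
dot (np.float64(318.5), np.float64(234.0)) 6 0.038023835149075064 0.9288077650002946
dot (np.float64(300.0), np.float64(196.0)) 1 0.035965683122940205 0.945872825951895
```

Call:
play_rows(commands=[[[-1,1,0,0,0],[-1,1,0,0,0],[-1,1,0,0,0],[-1,1,0,0,0],[-1,1,0,0,0]]], grip_force=40)

```text
clock: 1.62
tcp_pos: [0.3813, -0.5924, 0.2314]
orientation: [-3.111, -0.439, -0.003]
contact_force: [0.9, 1.3, 0.1]
grip_width: 0.0856
gripper_force: 0.0
```

Call:
play_rows(commands=[[[-1,0.75,-1,0,0],[-1,0.75,-1,0,0],[-1,0.75,-1,0,0],[-1,0.75,-1,0,0],[-1,0.75,-1,0,0],[-1,0.75,-1,0,0]]])

```text
clock: 2.12
tcp_pos: [0.4673, -0.359, 0.2315]
orientation: [3.111, 0.435, 0.0]
contact_force: [1.0, 0.3, -0.5]
grip_width: 0.0853
gripper_force: 0.0
```

Call:
play_rows(commands=[[[-1,0.5,-1,0,0],[-1,0.5,-1,0,0],[-1,0.5,-1,0,0],[-1,0.5,-1,0,0],[-1,0.5,-1,0,0],[-1,0.5,-1,0,0]]])

```text
clock: 2.62
tcp_pos: [0.5094, -0.134, 0.2318]
orientation: [-3.107, -0.446, -0.003]
contact_force: [-0.6, 0.4, 0.6]
grip_width: 0.0854
gripper_force: 0.0
```

Call:
play_rows(commands=[[[-1,0.25,-1,0.3,0.7],[-1,0.25,-1,0.3,0.7],[-1,0.25,-1,0.3,0.7],[-1,0.25,-1,0.3,0.7],[-1,0.25,-1,0.3,0.7],[-1,0.25,-1,0.3,0.7],[-1,0.25,-1,0.3,0.7],[-1,0.25,-1,0.3,0.7],[-1,0.25,-1,0.3,0.7],[-1,0.25,-1,0.3,0.7],[-1,0.25,-1,0.3,0.7]]])

```text
clock: 3.53
tcp_pos: [0.5015, 0.0651, 0.1714]
orientation: [-2.879, 1.257, -0.001]
contact_force: [0.4, -0.3, -0.4]
grip_width: 0.0853
gripper_force: 0.0
```

```bash
cat >> h.py <<'E'
from scipy.spatial.transform import Rotation as Ro
def delta(tx,ty,tz,tooly):
    o=get_obs(); R=Ro.from_rotvec(o["orientation"]).as_matrix(); s=R.T@(np.array([tx,ty,tz])-o["tcp_pos"])/.2
    a=np.arctan2(R[1,1],R[0,1]); d=-(tooly-a); d=(d+np.pi)%(2*np.pi)-np.pi
    print("t",o["clock"].round(2),"tcp",o["tcp_pos"].round(4),"tooly",round(a,4),"tilt",R[:,2].round(4),"q",o["joints"].round(2),"F",o["contact_force"].round(1),"w",o["grip_width"].round(4)); print("shift",s.round(4),"turn",round(d/(np.pi/2),4))
E
python3 -c "
from h import *
delta(.4857,.1143,.12,-.85-np.pi/2)"
```

```text
Traceback (most recent call last):
  File "h.py", line 54, in delta
    print("t",o["clock"].round(2),"tcp",o["tcp_pos"].round(4),"tooly",round(a,4),"tilt",R[:,2].round(4),"q",o["joints"].round(2),"F",o["contact_force"].round(1),"w",o["grip_width"].round(4)); print("shift",s.round(4),"turn",round(d/(np.pi/2),4))
              ^^^^^^^^^^^^^^^^
AttributeError: 'float' object has no attribute 'round'
```

```bash
sed -i 's/o\["clock"\].round(2)/round(float(o["clock"]),2)/; s/o\["grip_width"\].round(4)/round(float(o["grip_width"]),4)/' h.py
python3 -c "
from h import *
delta(.4857,.1143,.12,-.85-np.pi/2)"
```

```text
t 3.53 tcp [0.5015 0.0651 0.1714] tooly -2.394 tilt [ 3.e-04 -1.e-04 -1.e+00] q [-0.13  0.28 -0.15  2.01  0.05  0.86 -2.7 ] F [ 0.4 -0.3 -0.4] w 0.0853
shift [-0.2341 -0.1091  0.2571] turn 0.0171
```

Call:
play_rows(commands=[[[-1,-0.235,-0.11,0.255,0.017],[-1,-0.235,-0.11,0.255,0.017],[-1,-0.235,-0.11,0.255,0.017],[-1,-0.235,-0.11,0.255,0.017]]])

```text
clock: 3.87
tcp_pos: [0.4843, 0.1154, 0.1193]
orientation: [2.865, -1.286, -0.003]
contact_force: [-0.6, -0.3, 0.1]
grip_width: 0.0852
gripper_force: 0.0
```

```bash
python3 -c "
from h import *
T=grab('top',1);S=grab('side',1)
a,_=crop(T,(237,243),50,37,8);b,_=crop(S,(309,246),50,37,8);cv2.imwrite('pics/hover.png',np.hstack([a,b]))
delta(.4857,.1143,.047,-.85-np.pi/2)"
```

```text
t 3.97 tcp [0.4862 0.1138 0.1207] tooly -2.4187 tilt [ 8.e-04 -2.e-04 -1.e+00] q [-0.22  0.34 -0.16  2.06  0.08  0.74 -2.85] F [ 0.9 -0.4  0.3] w 0.0855
shift [-3.500e-03  3.000e-04  3.687e-01] turn 0.0013
```

View pics/hover.png

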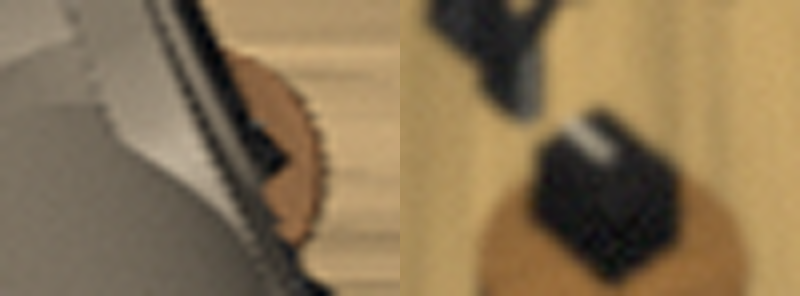

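Call:
play_rows(commands=[[[-1,-0.003,0,0.15,0],[-1,-0.003,0,0.25,0],[-1,-0.003,0,0.33,0],[-1,-0.003,0,0.368,0],[-1,-0.003,0,0.368,0],[0.1,-0.003,0,0.368,0],[0.3,-0.003,0,0.368,0],[0.6,-0.003,0,0.368,0],[1,-0.003,0,0.368,0],[1,-0.003,0,0.368,0],[1,-0.003,0,0.368,0],[1,-0.003,0,0.368,0]]], grip_force=40)

```text
clock: 4.97
tcp_pos: [0.4859, 0.115, 0.0477]
orientation: [-2.862, 1.293, -0.002]
contact_force: [-0.8, -1.5, 7.4]
grip_width: 0.0332
gripper_force: 40.6
```

```bash
python3 -c "
from h import *
delta(.4857,.1143,.15,-.85-np.pi/2)
print(get_obs()['gripper_force'])"
```

```text
t 4.97 tcp [0.4859 0.115  0.0477] tooly -2.4194 tilt [ 1.7e-03  4.0e-04 -1.0e+00] q [-0.25  0.46 -0.14  2.11  0.11  0.58 -2.88] F [-0.8 -1.5  7.4] w 0.0332
shift [ 0.0023  0.0025 -0.5116] turn 0.0009
40.570725719444454
```

Call:
play_rows(commands=[[[1,0,0,-0.05,0],[1,0,0,-0.15,0],[1,0,0,-0.3,0],[1,0,0,-0.45,0],[1,0,0,-0.5,0]]])

```text
clock: 5.38
tcp_pos: [0.487, 0.1155, 0.1511]
orientation: [-2.859, 1.292, -0.007]
contact_force: [0.4, 0.6, -0.4]
grip_width: 0.033
gripper_force: 39.9
```

Call:
play_rows(commands=[[[1,0.1,0.08,0,-0.07],[1,0.2,0.17,0,-0.14],[1,0.3,0.25,0,-0.21],[1,0.4,0.34,0,-0.28],[1,0.5,0.43,0,-0.35],[1,0.6,0.51,0,-0.42],[1,0.7,0.6,0,-0.49],[1,0.8,0.68,0,-0.56],[1,0.9,0.77,0,-0.63],[1,1,0.85,0,-0.7],[1,1,0.85,0,-0.77],[1,1,0.85,0,-0.84]]])

```text
clock: 6.38
tcp_pos: [0.4891, -0.1498, 0.1466]
orientation: [3.054, 0.735, -0.001]
contact_force: [-0.8, 0.7, -0.5]
grip_width: 0.0335
gripper_force: 39.9
```

```bash
python3 -c "
from h import *
delta(.4912,-.1484,.11,-.87)"
```

```text
t 6.38 tcp [ 0.4891 -0.1498  0.1466] tooly -1.0983 tilt [-7.e-04 -5.e-04 -1.e+00] q [ 0.42  0.33 -0.29  2.01  0.13  0.82 -1.04] F [-0.8  0.7 -0.5] w 0.0335
shift [ 0.0125 -0.0014  0.1831] turn -0.1453
```

Call:
play_rows(commands=[[[1,0.006,0,0.1,-0.07],[1,0.0125,-0.001,0.18,-0.145],[1,0.0125,-0.001,0.18,-0.145],[1,0.0125,-0.001,0.18,-0.145]]])

```text
clock: 6.72
tcp_pos: [0.491, -0.1462, 0.1103]
orientation: [-2.952, -1.07, 0.003]
contact_force: [0.2, -0.1, -0.6]
grip_width: 0.0335
gripper_force: 39.9
```

```bash
python3 -c "
from h import *
T=grab('top',2);S=grab('side',3)
a,_=crop(T,(329,242),50,50,8);b,o=crop(S,(306,186),50,50,8);cv2.imwrite('pics/over.png',np.hstack([a,b]));print(o)
delta(.4912,-.1484,.11,-.87)
o=get_obs();t=o['tcp_pos'];y=-.87+np.pi/2
for n,X in (('knob under',[t[0],t[1],t[2]-.0117]),('knobtop',[t[0],t[1],t[2]+.0283]),('pointer end',[t[0]+.022*np.cos(y),t[1]+.022*np.sin(y),t[2]+.0283]),('tip',[.4912,-.1484,.079]),('dial',[.4912,-.1484,.055])): print(n,((proj(S,X)[0]-[281,161])*8+3.5).round(1)+[400,0])
m=dark(S,(306,182),w=40,thr=60); v0=[t[0],t[1],t[2]-.0117,y]
v,f=fit([S],[m],v0,(0,1,3)); print(v,f)
"
```

```text
(281, 161)
t 6.97 tcp [ 0.4925 -0.1464  0.1117] tooly -0.8734 tilt [ 1.5e-03 -6.0e-04 -1.0e+00] q [ 0.44  0.39 -0.33  2.03  0.18  0.75 -0.87] F [ 0.4  0.3 -1. ] w 0.0336
shift [-0.0115  0.0033  0.0083] turn -0.0022
knob under [607.2 158.6]
knobtop [610.2  78.9]
pointer end [567.3 100.7]
tip [608.9 196. ]
dial [607.1 241.3]
[ 0.49043585 -0.15668562  0.09996697  0.76620667] 0.3305201779960104
```

View pics/over.png

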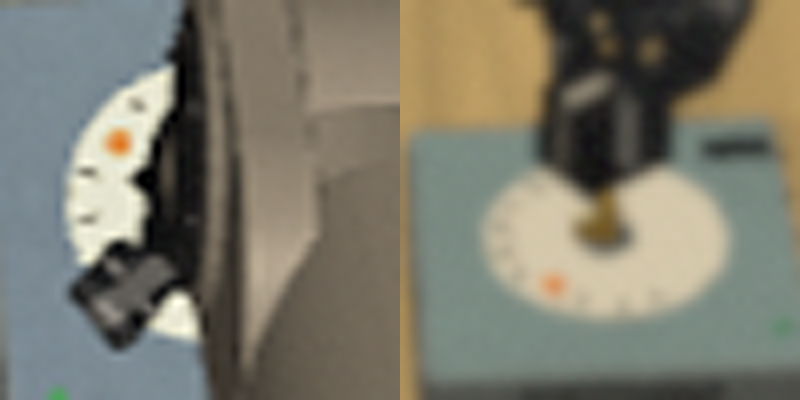

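```bash
python3 -c "
from h import *
P=[]
for i in range(10):
    S=viewer.grab_frame('side'); o=get_obs(); P.append(np.r_[o['tcp_pos'],o['orientation']])
P=np.array(P); print(P[:,:3].mean(0).round(4),P[:,:3].std(0).round(4),P[:,3:].std(0).round(4)); t=P[:,:3].mean(0)
S['avg']=S['pixels'].astype(float)
# white pointer on the knob in side view
im=S['pixels'].astype(int); 
for y in range(168,186): print(y,' '.join('%3d'%v for v in im[y,294:318].mean(1)))
print(proj(S,[[t[0]+a*np.cos(.7),t[1]+a*np.sin(.7),t[2]+.0283] for a in(0,.022)]))
c,s=np.cos(.7),np.sin(.7)
print((proj(S,C@np.array([[c,s,0],[-s,c,0],[0,0,1]])+[t[0],t[1],t[2]-.0117])).round(1).tolist())
"
```

```text
[ 0.4921 -0.1463  0.111 ] [0.0002 0.     0.0003] [0.0002 0.0006 0.0006]
168 145 145 150 152 142 120  83  61  35  25  26  38  44  43  36  27  35  61  79  70  46  27  29  30
169 143 146 146 149 144 116  81  50  38  29  23  37  34  35  31  28  33  42  50  47  38  27  31  29
170 142 145 145 149 140 108  72  48  38  40  52  68  73  58  38  31  32  35  34  35  35  24  29  33
171 143 142 145 144 127  94  55  43  57  73  95 111 105  74  44  35  31  35  28  35  32  34  35  43
172 139 143 144 142 116  71  53  66  91 112 117 114  98  67  55  46  40  32  34  26  32  30  42  58
173 140 142 145 139 110  60  59  97 111 111  99  80  62  49  56  58  48  34  26  28  37  49  71  93
174 141 140 143 134 107  62  58  94  97  81  62  44  34  39  57  70  60  40  28  33  42  71 101 118
175 142 140 138 131  98  60  53  76  70  48  37  35  32  41  59  74  65  42  29  34  49  83 107 124
176 135 135 131 115  90  51  54  68  57  37  25  22  25  33  58  75  62  43  36  35  50  83 111 124
177 133 133 129 114  81  47  53  63  50  31  26  23  26  41  62  73  66  42  32  31  47  85 113 122
178 131 133 127 110  80  48 
[... 259 characters left out ...]
 105 125 124
181 131 130 130 116  98  73  59  58  47  31  27  26  29  29  56  68  70  68  65  92 109 123 128 127
182 132 135 142 145 143 127  96  70  45  24  13  13  21  22  43  64  77  95 115 139 154 152 145 133
183 137 147 157 161 168 167 139 101  68  37  21  17  21  30  60  89 117 144 163 176 181 176 165 148
184 154 171 177 172 175 180 171 148 111  79  41  32  37  59  98 139 162 178 187 193 192 190 183 175
185 173 185 185 185 183 188 188 179 157 125  86  57  54  90 138 173 188 193 193 195 194 195 193 190
[[306.97232496 170.60229995]
 [301.60325419 173.32410251]]
[[308.3, 175.3], [308.7, 165.4], [315.3, 180.4], [315.9, 170.5], [297.9, 180.7], [298.1, 170.7], [304.8, 186.0], [305.2, 176.0]]
```

Call:
play_rows(commands=[[[1,-0.0115,0.005,0.03,0],[1,-0.0115,0.005,0.06,0],[1,-0.0115,0.005,0.08,0],[1,-0.0115,0.005,0.09,0],[1,-0.0115,0.005,0.095,0],[1,-0.0115,0.005,0.1,0],[1,-0.0115,0.005,0.105,0],[1,-0.0115,0.005,0.11,0],[1,-0.0115,0.005,0.115,0],[1,-0.0115,0.005,0.12,0],[1,-0.0115,0.005,0.125,0],[1,-0.0115,0.005,0.125,0]]])

```text
clock: 8.47
tcp_pos: [0.4911, -0.1491, 0.0859]
orientation: [2.951, 1.075, 0.001]
contact_force: [0.6, -2.0, 3.1]
grip_width: 0.0333
gripper_force: 40.3
```

```bash
cat >> h.py <<'E'
def mean(n=5):
    P=[]
    for i in range(n):
        viewer.grab_frame('side'); o=get_obs(); R=Ro.from_rotvec(o['orientation']).as_matrix()
        P.append(np.r_[o['tcp_pos']*1000,o['contact_force'],o['moment'],np.degrees(np.arctan2(R[1,1],R[0,1]))+90,o['joints'][6]])
    print(round(float(o['clock']),2),'pos F M yaw q7',np.mean(P,0).round(2),'sd',np.std(P,0)[3:10].round(2))
E
python3 -c "
from h import *
mean()"
```

```text
8.72 pos F M yaw q7 [ 4.9110e+02 -1.4905e+02  8.5940e+01  3.8000e-01 -3.3000e+00  2.6100e+00
 -8.2000e-01 -0.0000e+00  2.0000e-02  4.0010e+01 -8.9000e-01] sd [0.33 0.28 0.34 0.07 0.03 0.03 0.  ]
```

Call:
play_rows(commands=[[[1,-0.0032,0.0038,0,0],[1,-0.0032,0.0038,0,0],[1,-0.0032,0.0038,0,0]]])

```text
clock: 8.97
tcp_pos: [0.4908, -0.1497, 0.0857]
orientation: [2.952, 1.075, -0.0]
contact_force: [-0.1, -3.5, 2.2]
grip_width: 0.0336
gripper_force: 40.3
```

```bash
python3 -c "
from h import *
mean()"
```

```text
9.22 pos F M yaw q7 [ 4.9081e+02 -1.4971e+02  8.5680e+01  3.2000e-01 -3.5300e+00  2.5200e+00
 -8.9000e-01  0.0000e+00  1.0000e-02  4.0030e+01 -8.8000e-01] sd [0.37 0.46 0.8  0.03 0.04 0.02 0.  ]
```

```bash
python3 -c "
from h import *
S=grab('side',2)
b,o=crop(S,(306,188),50,37,12);cv2.imwrite('pics/touch.png',b);print(o)
t=np.array([.4908,-.1497,.0857-.0117]); c,s=np.cos(.698),np.sin(.698)
print(((proj(S,C@np.array([[c,s,0],[-s,c,0],[0,0,1]])+t)-o)*12+5.5).round(0).tolist())
"
```

```text
(281, 169)
[[335.0, 147.0], [340.0, 31.0], [417.0, 208.0], [424.0, 92.0], [212.0, 211.0], [214.0, 94.0], [293.0, 274.0], [298.0, 157.0]]
```

View pics/touch.png

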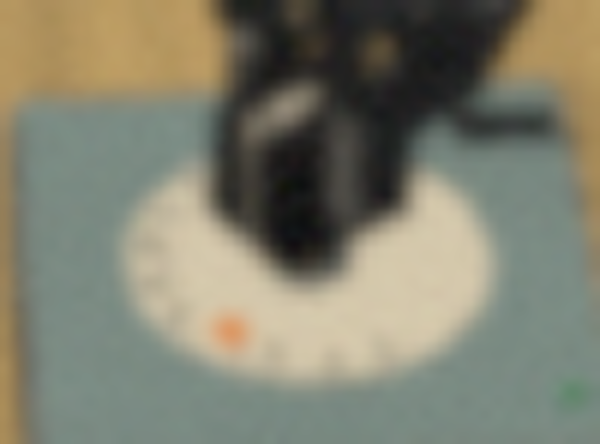

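Call:
play_rows(commands=[[[1,-0.0048,0.0057,0,0],[1,-0.0048,0.0057,0,0],[1,-0.0048,0.0057,0,0]]])

```text
clock: 9.57
tcp_pos: [0.4905, -0.1505, 0.0854]
orientation: [-2.951, -1.076, 0.001]
contact_force: [0.1, -0.7, -0.4]
grip_width: 0.0334
gripper_force: 40.0
```

```bash
python3 -c "
from h import *
mean()"
```

```text
9.82 pos F M yaw q7 [ 4.9058e+02 -1.5056e+02  8.5460e+01 -1.5000e-01 -7.6000e-01 -7.9000e-01
 -1.9000e-01  2.0000e-02  2.0000e-02  4.0060e+01 -8.8000e-01] sd [0.72 0.75 0.28 0.05 0.02 0.01 0.  ]
```

Call:
play_rows(commands=[[[1,-0.0016,0.0019,0.005,0],[1,-0.0016,0.0019,0.01,0],[1,-0.0016,0.0019,0.015,0],[1,-0.0016,0.0019,0.02,0],[1,-0.0016,0.0019,0.025,0],[1,-0.0016,0.0019,0.03,0],[1,-0.0016,0.0019,0.03,0]]])

```text
clock: 10.4
tcp_pos: [0.4909, -0.1515, 0.0797]
orientation: [-2.952, -1.075, -0.0]
contact_force: [-1.4, 0.9, 2.7]
grip_width: 0.0338
gripper_force: 40.2
```

```bash
python3 -c "
from h import *
mean()"
```

```text
10.65 pos F M yaw q7 [ 4.9089e+02 -1.5145e+02  7.9840e+01 -9.3000e-01  6.7000e-01  2.6500e+00
  1.2000e-01  1.8000e-01  2.0000e-02  4.0040e+01 -8.8000e-01] sd [0.5  0.45 0.55 0.03 0.03 0.01 0.  ]
```

Call:
play_rows(commands=[[[1,0.001,-0.001,0.004,0],[1,0.001,-0.001,0.008,0],[1,0.001,-0.001,0.011,0],[1,0.001,-0.001,0.011,0]]])

```text
clock: 10.98
tcp_pos: [0.4909, -0.1514, 0.0775]
orientation: [2.952, 1.075, 0.0]
contact_force: [-0.7, 0.4, 4.0]
grip_width: 0.0332
gripper_force: 40.3
```

```bash
python3 -c "
from h import *
mean()"
```

```text
11.23 pos F M yaw q7 [ 4.9092e+02 -1.5138e+02  7.7560e+01 -1.1200e+00 -8.0000e-02  4.2100e+00
 -4.0000e-02  2.1000e-01 -0.0000e+00  4.0030e+01 -8.9000e-01] sd [0.17 0.27 0.59 0.04 0.04 0.03 0.  ]
```

Call:
play_rows(commands=[[[1,0,0,0.003,0],[1,0,0,0.005,0.011],[1,0,0,0.005,0.022],[1,0,0,0.005,0.033],[1,0,0,0.005,0.044],[1,0,0,0.005,0.056],[1,0,0,0.005,0.067],[1,0,0,0.005,0.067]]])

```text
clock: 11.9
tcp_pos: [0.491, -0.1511, 0.0765]
orientation: [-3.005, -0.917, -0.0]
contact_force: [-1.2, 0.5, 4.3]
grip_width: 0.0334
gripper_force: 40.5
```

Call:
play_rows(commands=[[[1,0,0,0,0.011],[1,0,0,0,0.022],[1,0,0,0,0.033],[1,0,0,0,0.033]]])

```text
clock: 12.23
tcp_pos: [0.4911, -0.1513, 0.0766]
orientation: [3.027, 0.838, 0.001]
contact_force: [-0.8, 1.1, 4.6]
grip_width: 0.0334
gripper_force: 40.5
```

Call:
play_rows(commands=[[[1,0,0,0,0.011],[1,0,0,0,0.022],[1,0,0,0,0.033],[1,0,0,0,0.044],[1,0,0,0,0.044]]])

```text
clock: 12.65
tcp_pos: [0.4911, -0.1518, 0.0765]
orientation: [3.054, 0.732, 0.001]
contact_force: [-0.2, -1.6, -0.9]
grip_width: 0.0333
gripper_force: 40.0
```

```bash
python3 -c "
from h import *
mean()"
```

```text
12.9 pos F M yaw q7 [ 4.9062e+02 -1.5141e+02  7.6250e+01  1.0200e+00 -8.6000e-01 -2.1000e-01
 -2.2000e-01 -2.5000e-01 -1.0000e-02  2.7070e+01 -1.0800e+00] sd [0.68 0.51 0.22 0.02 0.03 0.04 0.02]
```

Call:
play_rows(commands=[[[1,0,0,0.005,0],[1,0,0,0.01,0],[1,0,0,0.015,0],[1,0,0,0.02,0],[1,0,0,0.025,0],[1,0,0,0.025,0]]])

```text
clock: 13.4
tcp_pos: [0.4906, -0.1512, 0.0712]
orientation: [-3.054, -0.735, 0.001]
contact_force: [0.2, -1.2, -2.1]
grip_width: 0.0336
gripper_force: 40.0
```

```bash
python3 -c "
from h import *
mean(3)"
```

```text
13.55 pos F M yaw q7 [ 4.9066e+02 -1.5120e+02  7.1320e+01  6.4000e-01 -1.0100e+00 -1.2500e+00
 -2.0000e-01 -6.0000e-02  0.0000e+00  2.7080e+01 -1.0800e+00] sd [0.6  0.61 0.25 0.04 0.02 0.01 0.  ]
```

Call:
play_rows(commands=[[[1,0,0,0.004,0],[1,0,0,0.008,0],[1,0,0,0.012,0],[1,0,0,0.012,0]]])

```text
clock: 13.88
tcp_pos: [0.4908, -0.1512, 0.069]
orientation: [-3.054, -0.736, -0.0]
contact_force: [0.1, -0.0, -0.2]
grip_width: 0.0337
gripper_force: 40.0
```

Call:
play_rows(commands=[[[1,0,0,0.004,0],[1,0,0,0.006,0],[1,0,0,0.006,0]]])

```text
clock: 14.13
tcp_pos: [0.4909, -0.1512, 0.068]
orientation: [3.054, 0.736, 0.0]
contact_force: [0.2, 0.0, 2.4]
grip_width: 0.0335
gripper_force: 40.2
```

```bash
python3 -c "
from h import *
mean(3)"
```

```text
14.28 pos F M yaw q7 [ 4.9091e+02 -1.5119e+02  6.8040e+01 -6.4000e-01 -1.2000e-01  2.9100e+00
  3.0000e-02  1.4000e-01  2.0000e-02  2.7080e+01 -1.0900e+00] sd [0.21 0.21 0.85 0.01 0.02 0.   0.  ]
```

Call:
play_rows(commands=[[[1,0,0,0.004,0],[1,0,0,0.008,0],[1,0,0,0.008,0],[1,0,0,0.008,0]]])

```text
clock: 14.62
tcp_pos: [0.4909, -0.1512, 0.0667]
orientation: [3.054, 0.735, 0.0]
contact_force: [-1.7, 0.8, 7.6]
grip_width: 0.0334
gripper_force: 40.9
```

```bash
python3 - <<'E'
from h import *
mean(4)
# unit yaw: from the top-view picture edges (arm may hide part), via dot relative to dial centre, subpixel weights
T=grab('top',4);S=grab('side',4)
for p,c0,n in((T,(318.4,234.3),'top'),(S,(300.5,196.5),'side')):
    a=p['avg']; sat=np.clip(a[:,:,0]-a[:,:,2]-45,0,None)
    y0,x0=int(c0[1])-5,int(c0[0])-5; w=sat[y0:y0+11,x0:x0+11]; print(w.round().astype(int).tolist() if n=='side' else '')
    yy,xx=np.mgrid[y0:y0+11,x0:x0+11]; u=((w*xx).sum()/w.sum(),(w*yy).sum()/w.sum())
    P=atz(p,u,.055); d=P[:2]-[.4909,-.1512]
    ctr=(329.15,241.84) if n=='top' else (306.43,190.25); e=P-atz(p,ctr,.055)
    print(n,u,P.round(4),'rel dial',np.hypot(*e[:2]).round(4),np.degrees(np.arctan2(e[1],e[0])).round(2))
im,o=crop(T,(329,242),80,70,8); cv2.imwrite('pics/home.png',im); print(o)
E
```

```text
14.82 pos F M yaw q7 [ 4.9092e+02 -1.5122e+02  6.6680e+01 -2.1500e+00  3.8000e-01  7.2500e+00
  1.8000e-01  4.1000e-01  3.0000e-02  2.7080e+01 -1.0900e+00] sd [0.31 0.48 0.76 0.04 0.03 0.02 0.  ]

top (np.float64(318.38141512298813), np.float64(234.35408442150015)) [ 0.5123 -0.1179  0.055 ] rel dial 0.0377 54.79
[[0, 0, 0, 0, 0, 0, 0, 0, 0, 0, 0], [0, 0, 0, 0, 0, 0, 0, 0, 0, 0, 0], [0, 0, 0, 0, 0, 0, 0, 0, 0, 0, 0], [0, 0, 0, 0, 4, 5, 0, 0, 0, 0, 0], [0, 0, 0, 12, 31, 39, 20, 0, 0, 0, 0], [0, 0, 0, 24, 57, 71, 38, 7, 0, 0, 0], [0, 0, 0, 14, 38, 48, 27, 4, 0, 0, 0], [0, 0, 0, 0, 3, 9, 3, 0, 0, 0, 0], [0, 0, 0, 0, 0, 0, 0, 0, 0, 0, 0], [0, 0, 0, 0, 0, 0, 0, 0, 0, 0, 0], [0, 0, 0, 0, 0, 0, 0, 0, 0, 0, 0]]
side (np.float64(299.73391973611876), np.float64(196.09510720175922)) [ 0.5132 -0.1211  0.055 ] rel dial 0.0369 53.56
(289, 207)
```

View pics/home.png

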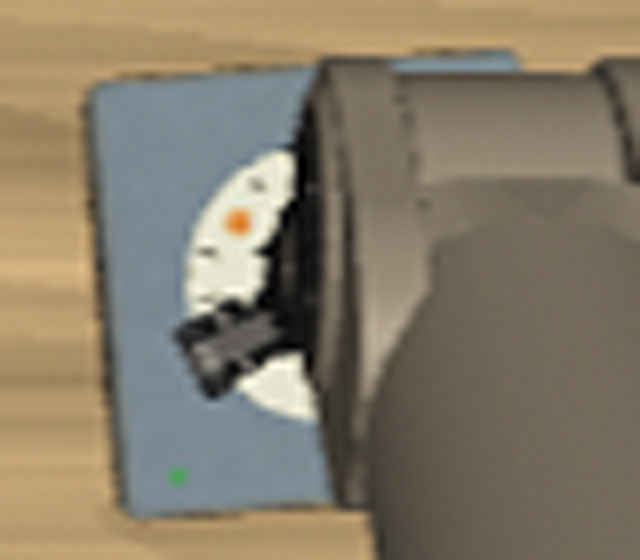

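Call:
play_rows(commands=[[[1,0,0,-0.004,0],[1,0,0,-0.008,0],[1,0,0,-0.008,0]]])

```text
clock: 15.47
tcp_pos: [0.4909, -0.1512, 0.068]
orientation: [3.054, 0.735, 0.0]
contact_force: [-0.9, 0.6, 3.2]
grip_width: 0.0333
gripper_force: 40.3
```

```bash
python3 - <<'E'
from h import *
mean(3)
T=grab('top',4);S=grab('side',4)
def line(p,pts,z=.055):
    a=[atz(p,u,z)[:2] for u in pts]; return np.array(a)
def edge(p,A,B,thr_ch,n=14,h=5):
    # subpixel: strongest gradient across segment A-B, then line fit on plane z=.055
    A,B=np.array(A,float),np.array(B,float); d=(B-A)/np.linalg.norm(B-A); nn=np.array([-d[1],d[0]]); pts=[]
    g=thr_ch(p['avg']).astype(np.float32); s=np.arange(-h,h+.01,.25)
    for t in np.linspace(.08,.92,n):
        q=A+(B-A)*t; xy=q+s[:,None]*nn
        v=cv2.remap(g,xy[:,:1].astype(np.float32),xy[:,1:].astype(np.float32),cv2.INTER_LINEAR).ravel()
        gr=np.abs(np.gradient(cv2.GaussianBlur(v[:,None],(1,9),1.5).ravel())); i=gr[4:-4].argmax()+4
        pts.append(q+s[i]*nn)
    w=line(p,pts); c=np.median(w,0)
    for _ in range(3):
        m=w.mean(0); dd=np.linalg.svd(w-m)[2][0]; r=np.abs((w-m)@[-dd[1],dd[0]]); w=w[r<=max(2*np.median(r),.0006)]
    return np.degrees(np.arctan2(dd[1],dd[0])),len(w),w.mean(0).round(4),r.max().round(4)
blue=lambda a:a[:,:,2]-a[:,:,0]
f=lambda x,y:(289+x/8-.44,207+y/8-.44)
print('left',edge(T,f(92,90),f(126,512),blue)); print('top',edge(T,f(96,85),f(310,68),blue)); print('bottom',edge(T,f(130,515),f(330,503),blue))
g=lambda x,y:(281+x/12-.46,169+y/12-.46)
print('side far',edge(S,g(18,100),g(210,95),blue)); print('side left',edge(S,g(18,105),g(40,430),blue)); print('side right',edge(S,g(560,95),g(590,300),blue))
E
```

```text
15.62 pos F M yaw q7 [ 4.9091e+02 -1.5121e+02  6.7890e+01 -5.1000e-01 -1.6000e-01  2.8000e+00
  8.0000e-02  8.0000e-02  0.0000e+00  2.7080e+01 -1.0900e+00] sd [0.39 0.57 0.19 0.03 0.02 0.04 0.  ]
left (np.float64(-175.24387437943832), 12, array([ 0.4784, -0.0678]), np.float64(0.0008))
top (np.float64(94.39017662229288), 12, array([ 0.5663, -0.104 ]), np.float64(0.0005))
bottom (np.float64(-85.30778701103195), 10, array([ 0.408 , -0.1111]), np.float64(0.0007))
side far (np.float64(-177.12179719039858), 14, array([ 0.5464, -0.2223]), np.float64(0.001))
side left (np.float64(93.71663971055114), 14, array([ 0.5722, -0.1465]), np.float64(0.0009))
side right (np.float64(-85.69653342540069), 14, array([ 0.4157, -0.1802]), np.float64(0.0004))
```

Call:
play_rows(commands=[[[1,0,0,0,-0.029],[1,0,0,0,-0.058],[1,0,0,0,-0.087],[1,0,0,0,-0.116],[1,0,0,0,-0.145],[1,0,0,0,-0.174],[1,0,0,0,-0.203],[1,0,0,0,-0.232],[1,0,0,0,-0.261],[1,0,0,0,-0.29],[1,0,0,0,-0.318],[1,0,0,0,-0.318]]])

```text
clock: 17.02
tcp_pos: [0.4911, -0.1516, 0.068]
orientation: [2.776, 1.469, 0.001]
contact_force: [0.4, -1.2, 2.9]
grip_width: 0.0336
gripper_force: 40.3
```

```bash
python3 - <<'E'
from h import *
mean(4)
S=grab('side',3)
b,o=crop(S,(306,188),50,37,12);cv2.imwrite('pics/turned.png',b)
E
```

```text
17.22 pos F M yaw q7 [ 4.9112e+02 -1.5156e+02  6.8000e+01  4.9000e-01 -8.2000e-01  3.1100e+00
 -2.0000e-01 -1.0000e-01 -1.0000e-02  5.5610e+01 -6.7000e-01] sd [0.6  0.44 0.42 0.06 0.04 0.03 0.01]
```

View pics/turned.png

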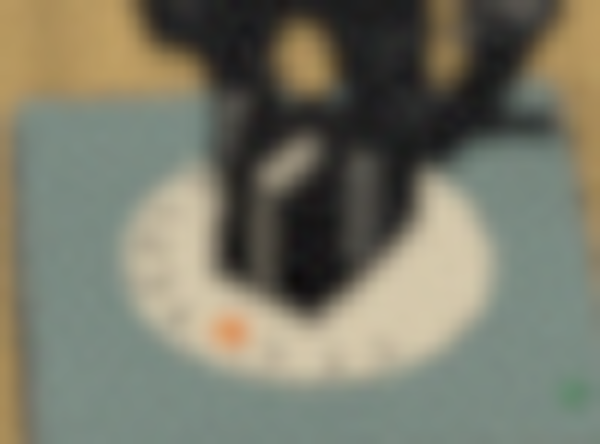

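Call:
play_rows(commands=[[[0.2,0,0,0,0],[-0.2,0,0,0,0],[-0.6,0,0,0,0],[-1,0,0,0,0],[-1,0,0,0,0],[-1,0,0,0,0],[-1,0,0,0,0],[-1,0,0,0,0]]])

```text
clock: 18.03
tcp_pos: [0.4908, -0.1512, 0.0679]
orientation: [-2.778, -1.467, 0.0]
contact_force: [-0.7, -0.7, 0.7]
grip_width: 0.0853
gripper_force: 0.0
```

Call:
play_rows(commands=[[[-1,0,0,-0.1,0],[-1,0,0,-0.2,0],[-1,0,0,-0.4,0],[-1,0,0,-0.6,0],[-1,0,0,-0.7,0],[-1,0,0,-0.7,0]]])

```text
clock: 18.53
tcp_pos: [0.4939, -0.1517, 0.2131]
orientation: [2.772, 1.464, 0.01]
contact_force: [0.8, 0.3, -0.2]
grip_width: 0.0854
gripper_force: 0.0
```

```bash
python3 -c "
from h import *
delta(.45,-.45,.21,-.6)"
```

```text
t 18.53 tcp [ 0.4939 -0.1517  0.2131] tooly -0.5989 tilt [ 0.0088 -0.0027 -1.    ] q [ 0.55  0.27 -0.44  1.93  0.14  0.96 -0.55] F [ 0.8  0.3 -0.2] w 0.0854
shift [-1.3557  0.6591  0.0175] turn 0.0007
```

Call:
play_rows(commands=[[[-1,-0.7,0.33,-0.1,0],[-1,-0.7,0.33,-0.1,0],[-1,-0.7,0.33,-0.1,0],[-1,-0.7,0.33,-0.1,0],[-1,-0.7,0.33,-0.1,0]]])

```text
clock: 18.95
tcp_pos: [0.4637, -0.3123, 0.2278]
orientation: [2.783, 1.452, -0.004]
contact_force: [0.1, -0.1, 0.6]
grip_width: 0.0856
gripper_force: 0.0
```

Call:
play_rows(commands=[[[-1,-0.7,0.33,0,0],[-1,-0.7,0.33,0,0],[-1,-0.7,0.33,0,0],[-1,-0.7,0.33,0,0],[-1,-0.7,0.33,0,0]]])

```text
clock: 19.37
tcp_pos: [0.4379, -0.4644, 0.2264]
orientation: [2.784, 1.454, -0.006]
contact_force: [-0.8, -0.3, 0.6]
grip_width: 0.0849
gripper_force: 0.0
```

```bash
python3 - <<'E'
from h import *
T=grab('top',4);S=grab('side',4)
a,_=crop(T,(329,242),50,50,8);b,_=crop(S,(306,186),50,50,8);cv2.imwrite('pics/end.png',np.hstack([a,b]))
mT,mS=dark(T,(329,240)),dark(S,(306,186))
for n,x in(("top",([T],[mT])),("side",([S],[mS]))):
    for fr in((0,1,3),(0,1,2,3)):
        v,f=fit(*x,[.4909,-.1512,.057,.97],fr); print(n,v[:3].round(4),np.degrees(v[3]).round(1),round(f,3))
print(fit([T,S],[mT,mS],[.4909,-.15,.057,.97],(0,1,2,3)))
im=cv2.resize(T["avg"],None,fx=4,fy=4,interpolation=cv2.INTER_CUBIC); k=(im.min(2)>110)&(cv2.erode(mT,np.ones((5,5)))>0)
ys,xs=np.nonzero(k); w=np.array([atz(T,((x-1.5)/4,(y-1.5)/4),.097)[:2] for x,y in zip(xs,ys)])
d=np.linalg.svd(w-w.mean(0))[2][0]; print("pointer",len(w),w.mean(0).round(4),np.degrees(np.arctan2(d[1],d[0])))
E
```

```text
top [ 0.4918 -0.1472  0.057 ] 52.7 0.13
top [ 0.4917 -0.1472  0.0564] 54.3 0.129
side [ 0.4913 -0.1513  0.057 ] 70.5 0.182
side [ 0.4916 -0.152   0.0543] 71.6 0.178
(array([ 0.49168713, -0.1481969 ,  0.05423098,  1.08664285]), np.float64(0.36344587817154994))
pointer 212 [ 0.4971 -0.1397] -123.2601924649266
```

View pics/end.png

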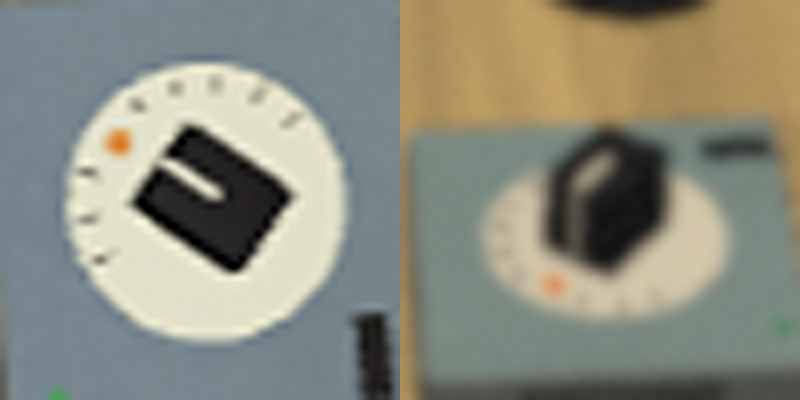

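The end picture shows the knob seated on the dial (top crop, centre about (213,198)). Its pointer lies at about 56°, towards the orange dot at (119,143), which I measured at 55–56°.

```bash
python3 -c "
from bench import r
print(r.hand_in())"
```

```text
the job is handed in; nothing more can be done
None
```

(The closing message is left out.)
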